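# Line up the paint tins from light to dark in the tin rack

### The arm

A 7-joint arm with a two-finger parallel gripper is mounted at the origin on the work surface. World frame = base frame: x ahead of the robot, y to its left, z up, the work surface at z = 0. Lengths are in m, angles in rad, forces in N, time in s.
With the tool pointing down it reaches from about 0.425 to 0.875 m from the base axis. Payload 4.7 kg.
Tool frame: the origin (TCP) lies on the centre line of the jaws, within the pads' length; the fingertips stand ahead of it and the grasp point (between the pads) lies 8 mm behind it (ctrl.finger_overhang is the x of the fingertips in the tool frame, in m); x points along the fingers, z is the direction in which the jaws open and shut, and the axes are right-handed (so a half turn about x gives the same grasp; the last joint's range is limited). The gripper opens to 87 mm and grips with 3 to 60 N. Pads are 19 mm wide; open, the fingers measure 117 mm over their backs; the gripper's body (75 mm by 190 mm) begins 51 mm behind the grasp point.
Start: joints at [1.23, 0.321, -0.07, 1.45, 0.023, 1.371, -0.057], TCP at [0.226, -0.61, 0.234] pointing down, gripper open.
Joint ranges: [-2.86, 2.86], [-0.3, 2.09], [-1.38, 1.24], [0.06, 2.45], [-1.56, 4.7], [0.09, 2.05], [-2.69, 2.69]. Speed limits (rad/s): [2.57, 2.57, 3.14, 3.14, 3.14, 3.14, 3.14].

### API

Orientations are given as a rotation vector (axis times angle).
In Python, from bench import readout, viewer, job, nets, ctrl gives the robot as it stands.
- The arm moves only by the shell command python3 -m creep 'ROWS' [FORCE]. ROWS is JSON, a list of rows, each an object with "linear": the shift along the tool's x, y, z in m, a list of three; "twist": the turn, a rotation vector about the tool's x, y, z in degrees, a list of three; "fingers": the gripper's target within -1 to 1 (shut at 1, half-way at 0, fully open at -1). A call has 1 to 8 rows; each row is the pose to reach, as a shift and turn from the pose commanded when the call began, along the tool's axes at that moment; what a row does not reach only later rows make up. A row lasts 1/12 s, in which the tool goes at most 41.7 mm and 7.16 degrees, less where a joint would pass 70% of its speed; a pose out of reach is approached as far as the arm can. A call with a gripper value outside its range is refused whole. The fingers move at their own pace and stop on an object; FORCE is the grip in N (left out, the last holds). Time passes only in rows, so rows that repeat a pose let the fingers close. It gives the time, the measured TCP pose, the force and the opening at its end, in the units of the state.
- readout.get_state(): the state, without advancing time (a new reading comes with each control period).
- viewer.get_image(name): name is "side" or "top"; returns (picture, depth): 480x640x3 uint8, red, green, blue; 480x640 float32, m along the optical axis (not along the pixel's ray), 0 where there is no reading.
- viewer.camera_params(name): a dict with "K" (3x3 intrinsics, pixels), "k1" (the pictures are not rectified: a ray, as slopes to the right and down, at radius r is drawn at 1 + k1 r^2 times it, then the intrinsics apply), "cam_to_world" (4x4, takes a point from camera to world coordinates). Camera axes: x right, y down, z forward; pixel columns grow to the right and rows downward; lengths in m; the calibration is good to about 2 mm. A picture is of the moment at which its call begins. camera_params takes no time and is no camera call.
- job.close_job(): hands the job in, once; it reports no verdict.
Trained networks look in the newest picture that a camera, given by its name, has taken for a name from the list of things; names that differ only in an ending like _2 or _b are one class to them, and where a whole thing is asked for, a point or a joint stands for the part that bears it (a point fixed in the world has none). Each returns a list of dicts, best first, with "conf" (0 to 1); they miss things now and then, are a little off and sometimes report something else, mostly with a low value. They report only what shows in the picture. A call takes as long as a camera call. They do not tell look-alikes from the thing itself.
- nets.boxes_of(camera, label): "centre" ([x, y, z] in m, in world coordinates, good to about 4 mm: the middle of the surface that is visible of it).
- nets.place_of(camera, label): "centre" ([x, y, z] in m, in world coordinates, good to about 4 mm: a listed point, or the origin of a listed thing).
The state is a dict: "time": time; "joint_positions": joint angles; "qd": joint speeds; "joint_torque": joint torques, N m; "position": TCP position; "tool_rot": TCP orientation; "ft_force": force on the tool from outside, world axes, zero at the start; "torque": the same for the moment, N m; "grip_width": opening from 0.0 (shut) to 1.0 (fully open).
Only numpy, scipy, OpenCV 4.12 (cv2) and the standard library are available. Lean on these libraries where they do the work, as an engineer would, in place of code of your own. Each camera call takes 0.05 s, during which the arm holds its last target.

### The job

Line up the four blue paint tins in the four empty bays of the tin rack, one to a bay, so that the whole row runs shade by shade from the white tin through the lightest to the darkest blue to the black tin. Each must stand upright on the floor of its bay; set the tins down rather than dropping them, and do not tip any over. Leave the white and black tins in their bays, and the litre tin, the brush jar and the filling knife where they are.

Things in the scene. Friction and masses are not known exactly. Their poses are not given: they have to be found in the camera images.
- tin_pale: loose 100 ml tinplate sample tin, an upright cylinder 52 mm across and 60 mm high, about 0.17 kg; the dab on its lid (43 mm disc, seen from above) and the band round its label are very pale blue, the lightest of the four blues. Origin at the centre of its underside, z up; its yaw means nothing. Starts standing on the bench.
- tin_sky: loose 100 ml tinplate sample tin, an upright cylinder 52 mm across and 60 mm high, about 0.17 kg; the dab on its lid (43 mm disc, seen from above) and the band round its label are sky blue, the second lightest of the four blues. Origin at the centre of its underside, z up; its yaw means nothing. Starts standing on the bench.
- tin_mid: loose 100 ml tinplate sample tin, an upright cylinder 52 mm across and 60 mm high, about 0.17 kg; the dab on its lid (43 mm disc, seen from above) and the band round its label are strong medium blue, the second darkest of the four blues. Origin at the centre of its underside, z up; its yaw means nothing. Starts standing on the bench.
- tin_navy: loose 100 ml tinplate sample tin, an upright cylinder 52 mm across and 60 mm high, about 0.17 kg; the dab on its lid (43 mm disc, seen from above) and the band round its label are dark navy blue, the darkest of the four blues (but plainly blue beside black). Origin at the centre of its underside, z up; its yaw means nothing. Starts standing on the bench.
- tin_white: tin of the same kind and size as the blue ones (52 mm across, 60 mm high, loose), with white paint on lid and label. Stands from the start in one of the two end bays of the rack, the black tin in the other; which end varies. It stays there. Origin at the centre of its underside.
- tin_black: tin of the same kind and size as the blue ones (52 mm across, 60 mm high, loose), with black paint on lid and label. Stands from the start in one of the two end bays of the rack, the white tin in the other; which end varies. It stays there. Origin at the centre of its underside.
- rack: fixed low plywood tin rack, 86 mm deep (its x), 456 mm long (its y): one row of six bays 68 by 68 mm, centres at x = 0, y = -185, -111, -37, 37, 111, 185 mm. Origin: centre of its underside. Bay floors 12 mm, battens (9 mm) and dividers (6 mm) 22 mm above the bench. End bays hold the white and black tins, the rest are empty. Neighbouring tins leave 22 mm: finger room in front of and behind a tin (rack x).
- litre_tin: bystander: one-litre paint tin with a green and white label and a wire handle, 108 mm across, 118 mm high, at the left (+y) of the bench, loose; origin at the centre of its underside.
- brush_jar: bystander: glass jar 72 mm across and 85 mm high with two brushes standing in it (about 170 mm to their tops), at the right (-y) of the bench, loose; origin at the centre of its underside.
- filling_knife: bystander: filling knife lying flat beyond the rack, about 185 mm long, 50 mm wide and 14 mm thick, red handle and steel blade, its length along its own x, loose; origin at the underside about 20 mm from the middle of the handle towards the blade.
Mind the look-alikes: they are no part of the job. Leave any yellow look-alike of the tin_navy alone.

How it is judged:
By the outcome, as a careful person would: the job done as asked, in the order asked, and still so for the second after the job is handed in, with the robot touching nothing.
It also fails if it takes over 109 s, if anything falls off the work surface, if the arm or the gripper's body presses on something with over 40 N, if the wrist force passes 120 N, or if a joint passes its speed limit or range.

## Working session

There is one attempt and no reset: what is moved stays moved. The work goes in short steps, Python scripts to look and compute and a shell command to move; the robot and the scene stay as the last step left them, time stands still between calls to the robot, and variables do not carry over. Pictures are saved under pics/ and viewed, and the job is handed in when it is done.

```bash
ls; mkdir -p pics
python3 - <<'E'
from bench import readout, viewer, job, nets, ctrl
import cv2
print(readout.get_state(), ctrl.finger_overhang)
for n in("side","top"):
    p,d=viewer.get_image(n); cv2.imwrite(f"pics/{n}0.png",p[:,:,::-1]); print(viewer.camera_params(n))
    for l in ["tin_pale","tin_sky","tin_mid","tin_navy","tin_white","tin_black","rack"]:
        print(n,l,[(r['centre'],r['conf']) for r in nets.place_of(n,l)])
E
```

```text
pics
{'time': 0.0, 'joint_positions': array([ 1.23012149,  0.32182553, -0.07009772,  1.45168475,  0.022587  ,
        1.37080029, -0.05693519]), 'qd': array([-0.0020124 , -0.00209396, -0.00019015, -0.00058288, -0.00012095,
        0.00200336,  0.00089789]), 'joint_torque': array([ 3.27777025e-04, -4.91289353e+01, -4.03906675e-01, -3.12527668e+01,
       -6.40024804e-02,  4.38906380e-02,  1.99510291e-04]), 'position': array([ 0.22557457, -0.60902745,  0.23245506]), 'tool_rot': array([ 0.945085  ,  1.35808187, -0.94337538]), 'ft_force': array([ 0.04182349, -0.27885901, -0.29599865]), 'torque': array([ 0.02093066, -0.04226022,  0.00564324]), 'grip_width': 1.0024503204662485} 0.011
{'K': array([[568.52886604,   0.        , 319.47861018],
       [  0.        , 568.52886604, 235.63201165],
       [  0.        ,   0.        ,   1.        ]]), 'k1': -0.09370108727796739, 'cam_to_world': array([[-0.96707446, -0.18870512,  0.17075527,  0.33685306],
       [-0.25386492,  0.76243919, -0.59517987,  0.78493408],
       [-0.01787702, -0.61893203, -0.78524108,  1.07408763],
       [ 0.        ,  0. 
[... 670 characters left out ...]
     ]]), 'k1': -0.1779818724641669, 'cam_to_world': array([[ 0.01497488, -0.9876572 ,  0.15591343,  0.37827171],
       [-0.99979595, -0.0169047 , -0.01105886,  0.01867845],
       [ 0.01355803, -0.15571601, -0.98770881,  1.22991572],
       [ 0.        ,  0.        ,  0.        ,  1.        ]])}
top tin_pale [([0.3984, 0.2583, 0.0037], 0.75)]
top tin_sky [([0.4152, -0.3063, 0.0002], 0.81)]
top tin_mid [([0.4603, -0.0759, -0.0002], 0.79)]
top tin_navy [([0.3413, 0.0481, 0.0019], 0.82), ([0.452, 0.081, 0.002], 0.8), ([0.3662, 0.1633, -0.0003], 0.57)]
top tin_white [([0.5902, -0.1961, 0.0091], 0.85)]
top tin_black [([0.6304, 0.1737, 0.0144], 0.58)]
top rack [([0.6126, -0.0119, 0.0004], 0.59)]
```

View pics/top0.png

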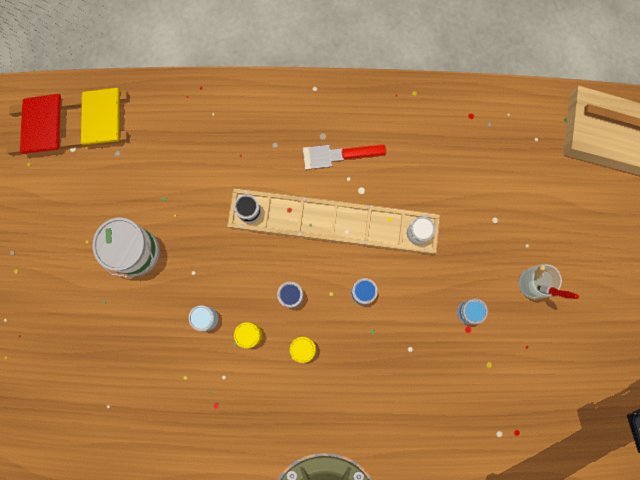

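View pics/side0.png

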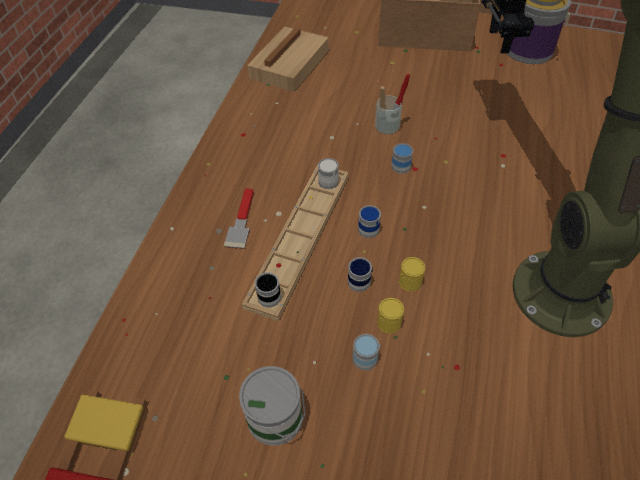

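```bash
cat > h.py <<'E'
import numpy as np, cv2
from bench import readout, viewer, nets
from scipy.spatial.transform import Rotation as Ro
def ray(n,uv):
    c=viewer.camera_params(n)
    p=cv2.undistortPoints(np.array(uv,float).reshape(-1,1,2),c['K'],np.array([c['k1'],0,0,0.]))[:,0]
    M=c['cam_to_world']; d=np.c_[p,np.ones(len(p))]@M[:3,:3].T
    return M[:3,3],d
def onz(n,uv,z):
    o,d=ray(n,uv); return o+d*((z-o[2])/d[:,2])[:,None]
def px(n,P):
    c=viewer.camera_params(n); M=np.linalg.inv(c['cam_to_world']); 
    return cv2.projectPoints(np.atleast_2d(P).astype(float),cv2.Rodrigues(M[:3,:3])[0],M[:3,3],c['K'],np.array([c['k1'],0,0,0.]))[0][:,0]
def go(x,y,z,ang=None):
    """needed shift in tool axes & twist; ang = heading (deg) of jaw axis (mod 180)"""
    s=readout.get_state(); R=Ro.from_rotvec(s['tool_rot']).as_matrix()
    print('t %.2f'%s['time'],'pos',s['position'].round(4),'F',s['ft_force'].round(1),'w %.3f'%s['grip_width'],'jaw %.1f'%np.degrees(np.arctan2(R[1,2],R[0,2])),'toolx',R[:,0].round(3))
    print('lin mm',(R.T@(np.array([x,y,z])-s['position'])*1000).round(1))
    if ang is not None:
        best=None
        for k in(0,180):
            a=np.radians(ang+k); zz=np.array([np.cos(a),np.sin(a),0]);xx=np.array([0,0,-1.]);T=np.c_[xx,np.cross(zz,xx),zz]
            print('twist',np.degrees(Ro.from_matrix(R.T@T).as_rotvec()).round(2))
E
python3 - <<'E'
from h import *
p=cv2.imread('pics/top0.png')
cv2.imwrite('pics/c.png',cv2.resize(p[180:370,180:500],None,fx=2.5,fy=2.5,interpolation=cv2.INTER_CUBIC))
go(0.416,-.307,.2,-6)
E
```

```text
t 0.80 pos [ 0.2258 -0.6095  0.2337] F [ 0.4 -0.1 -0. ] w 0.998 jaw -69.7 toolx [ 0. -0. -1.]
lin mm [  33.6  283.4 -217.6]
twist [-6.367e+01  1.000e-02  1.000e-02]
twist [ 1.1633e+02  1.0000e-02 -1.0000e-02]
```

View pics/c.png

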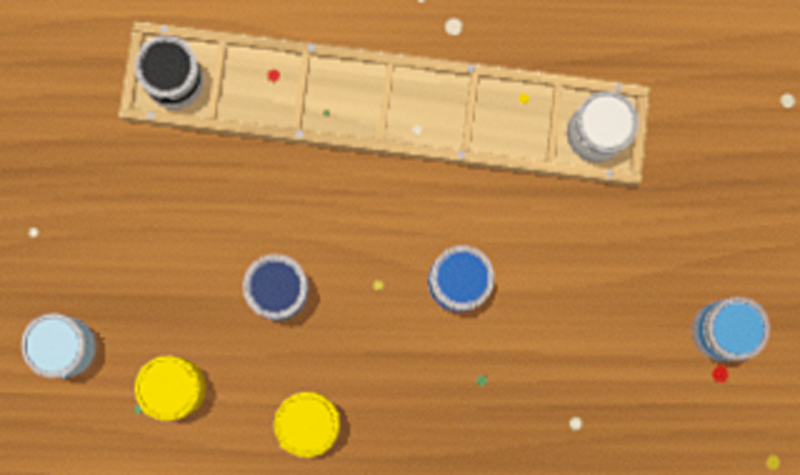

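Run:
```python
from h import *
C=np.array([[136,24],[648,88],[640,185],[121,117]])/2.5+180-.3
W=onz('top',C,.022); print(W[:,:2].round(4)); c=W.mean(0); print('rack',c.round(4),[np.linalg.norm(W[i]-W[(i+1)%4]).round(4) for i in range(4)])
v=(W[0]-W[1]+W[3]-W[2]); print('yaw',np.degrees(np.arctan2(-v[0],v[1])))
v/=np.linalg.norm(v)
for n,y in zip(['pale','sky','mid','navy'],[-.111,-.037,.037,.111]): print(n,(c+v*y)[:2].round(4))
hsv=cv2.cvtColor(cv2.imread('pics/top0.png'),cv2.COLOR_BGR2HSV)
m=((hsv[...,0]>88)&(hsv[...,0]<130)&(hsv[...,1]>50)).astype(np.uint8)
m=cv2.morphologyEx(m,cv2.MORPH_OPEN,np.ones((5,5)))
n,l,st,ce=cv2.connectedComponentsWithStats(m)
for i in range(1,n):
    if st[i,4]>150:
        cn=cv2.findContours((l==i).astype(np.uint8),0,2)[0][0]
        e=cv2.fitEllipse(cn); print(st[i],ce[i].round(1),e[0],e[1],'top',onz('top',[ce[i]],.06)[0].round(4))
for nm,q in(('black',(167,67)),('white',(607,122))): print(nm,onz('top',[np.array(q)/2.5+180-.3],.072)[0].round(4))
# side check
hs=cv2.cvtColor(cv2.imread('pics/side0.png'),cv2.COLOR_BGR2HSV)
for nm,P in(('pale',(.398,.259,.06)),('sky',(.416,-.307,.06)),('mid',(.461,-.077,.06)),('navy',(.451,.081,.06))): print(nm,px('side',P),px('top',P))
```

```text
[[ 0.6782  0.2072]
 [ 0.6291 -0.2418]
 [ 0.5434 -0.2333]
 [ 0.5953  0.2167]]
rack [ 0.6115 -0.0128  0.022 ] [np.float64(0.4517), np.float64(0.0862), np.float64(0.453), np.float64(0.0835)]
yaw -6.409068646174456
pale [ 0.5991 -0.1231]
sky [ 0.6074 -0.0496]
mid [0.6156 0.024 ]
navy [0.6239 0.0975]
[355 281  20  20 333] [364.5 290.5] (364.57208251953125, 290.5358581542969) (19.853046417236328, 20.19308090209961) top [ 0.4593 -0.0761  0.06  ]
[280 285  20  19 309] [289.6 294.1] (289.6574401855469, 294.2221374511719) (18.9266414642334, 19.615631103515625) top [0.4495 0.0779 0.06  ]
[465 301  21  21 339] [475.  310.9] (475.0284118652344, 310.8493957519531) (19.79724884033203, 20.059404373168945) top [ 0.4192 -0.3076  0.06  ]
black [0.6293 0.1717 0.072 ]
white [ 0.5891 -0.1957  0.072 ]
pale [[366.25598816 344.40495825]] [[201.24910198 317.27086168]]
sky [[404.33296813 150.37980342]] [[474.77872445 312.45176245]]
mid [[369.38001675 213.02685819]] [[364.95442853 289.69760822]]
navy [[359.2506831  267.56409991]] [[288.11554063 293.33810142]]
```

```bash
R='x'; python3 -m creep '[{"linear":[0,0.2835,-0.218],"twist":[-63.3,0,0],"fingers":-1},{"linear":[0,0.2835,-0.218],"twist":[-63.3,0,0],"fingers":-1},{"linear":[0,0.2835,-0.218],"twist":[-63.3,0,0],"fingers":-1},{"linear":[0,0.2835,-0.218],"twist":[-63.3,0,0],"fingers":-1},{"linear":[0,0.2835,-0.218],"twist":[-63.3,0,0],"fingers":-1},{"linear":[0,0.2835,-0.218],"twist":[-63.3,0,0],"fingers":-1},{"linear":[0,0.2835,-0.218],"twist":[-63.3,0,0],"fingers":-1},{"linear":[0,0.2835,-0.218],"twist":[-63.3,0,0],"fingers":-1}]' 30; python3 -c "
from h import *
go(.4175,-.3072,.033,-6.4)"
```

```text
time: 1.47
position: [0.4037, -0.3254, 0.2339]
tool_rot: [0.164, 1.564, -0.166]
ft_force: [0.3, 1.1, -0.4]
grip_width: 0.998
t 1.47 pos [ 0.4037 -0.3254  0.2339] F [ 0.3  1.1 -0.4] w 0.998 jaw -12.0 toolx [ 0.    -0.001 -1.   ]
lin mm [200.9  20.8   9.6]
twist [-5.63  0.03  0.05]
twist [ 1.7437e+02  8.0000e-02 -5.0000e-02]
```

```bash
python3 -m creep '[{"linear":[0,0.0208,0.0096],"twist":[-5.6,0,0],"fingers":-1},{"linear":[0.03,0.0208,0.0096],"twist":[-5.6,0,0],"fingers":-1},{"linear":[0.07,0.0208,0.0096],"twist":[-5.6,0,0],"fingers":-1},{"linear":[0.1,0.0208,0.0096],"twist":[-5.6,0,0],"fingers":-1},{"linear":[0.12,0.0208,0.0096],"twist":[-5.6,0,0],"fingers":-1},{"linear":[0.12,0.0208,0.0096],"twist":[-5.6,0,0],"fingers":-1}]' 30; python3 -c "
from h import *
go(.4175,-.3072,.033,-6.4)
p,d=viewer.get_image('side');cv2.imwrite('pics/s1.png',cv2.resize(p[60:260,300:540,::-1],None,fx=2.5,fy=2.5))"
```

```text
time: 1.97
position: [0.4139, -0.3068, 0.1091]
tool_rot: [0.097, 1.576, -0.089]
ft_force: [0.6, 0.6, -0.3]
grip_width: 0.996
t 1.97 pos [ 0.4139 -0.3068  0.1091] F [ 0.6  0.6 -0.3] w 0.996 jaw -6.8 toolx [-0.007  0.005 -1.   ]
lin mm [76.1 -0.3  4.2]
twist [-0.36 -0.41 -0.26]
twist [179.64  -0.41   0.64]
```

View pics/s1.png

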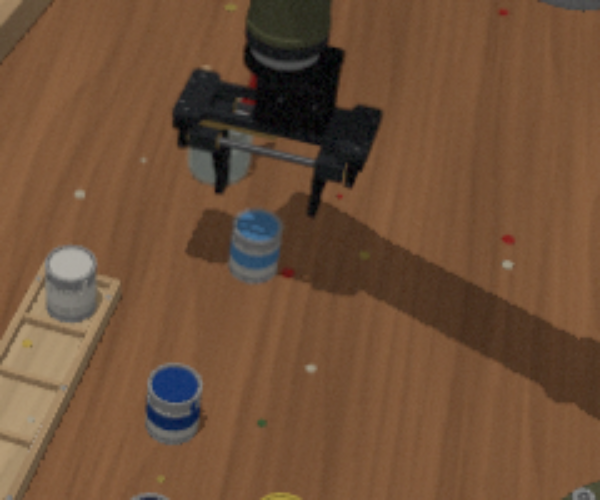

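The tin at about (256,240) in the crop sits under the open jaws; the jar is clear behind. Descending.

```bash
python3 -m creep '[{"linear":[0.02,0,0.004],"twist":[0,0,0],"fingers":-1},{"linear":[0.045,0,0.004],"twist":[0,0,0],"fingers":-1},{"linear":[0.065,0,0.004],"twist":[0,0,0],"fingers":-1},{"linear":[0.076,0,0.004],"twist":[0,0,0],"fingers":-1},{"linear":[0.076,0,0.004],"twist":[0,0,0],"fingers":-1}]' 30; python3 -c "
from h import *
go(.4175,-.3072,.033,-6.4)"
```

```text
time: 2.43
position: [0.4202, -0.3092, 0.0368]
tool_rot: [0.094, 1.57, -0.092]
ft_force: [-1.3, -0.1, 0.1]
grip_width: 1.001
t 2.43 pos [ 0.4202 -0.3092  0.0368] F [-1.3 -0.1  0.1] w 1.001 jaw -6.8 toolx [-0.001  0.001 -1.   ]
lin mm [ 3.9  1.7 -3. ]
twist [-0.39 -0.09 -0.06]
twist [ 1.7961e+02 -9.0000e-02  1.5000e-01]
```

```bash
python3 -m creep '[{"linear":[0,0.001,-0.002],"twist":[0,0,0],"fingers":1},{"linear":[0,0.001,-0.002],"twist":[0,0,0],"fingers":1},{"linear":[0,0.001,-0.002],"twist":[0,0,0],"fingers":1},{"linear":[0,0.001,-0.002],"twist":[0,0,0],"fingers":1},{"linear":[0,0.001,-0.002],"twist":[0,0,0],"fingers":1},{"linear":[0,0.001,-0.002],"twist":[0,0,0],"fingers":1}]' 25; python3 -c "
from h import *
go(.4175,-.3072,.033,-6.4)"
```

```text
time: 2.93
position: [0.4192, -0.3085, 0.0381]
tool_rot: [0.092, 1.568, -0.093]
ft_force: [0.1, -1.2, 0.2]
grip_width: 0.634
t 2.93 pos [ 0.4192 -0.3085  0.0381] F [ 0.1 -1.2  0.2] w 0.634 jaw -6.8 toolx [ 0.001 -0.001 -1.   ]
lin mm [ 5.1  1.1 -1.8]
twist [-0.38  0.04  0.04]
twist [ 1.7962e+02  6.0000e-02 -7.0000e-02]
```

```bash
python3 -m creep '[{"linear":[0,0,0],"twist":[0,0,0],"fingers":1},{"linear":[0,0,0],"twist":[0,0,0],"fingers":1},{"linear":[0,0,0],"twist":[0,0,0],"fingers":1}]' 25; python3 -c "
from h import *
go(.6075,-.049,.1,-6.4)"
```

```text
time: 3.18
position: [0.4192, -0.3084, 0.038]
tool_rot: [0.093, 1.568, -0.093]
ft_force: [-0.9, 1.0, 3.9]
grip_width: 0.59
t 3.18 pos [ 0.4192 -0.3084  0.038 ] F [-0.9  1.   3.9] w 0.590 jaw -6.8 toolx [ 0. -0. -1.]
lin mm [-62.1 279.8 156.4]
twist [-0.38  0.02  0.02]
twist [ 1.7962e+02  4.0000e-02 -4.0000e-02]
```

```bash
python3 -m creep '[{"linear":[-0.03,0,0],"twist":[0,0,0],"fingers":1},{"linear":[-0.07,0,0],"twist":[0,0,0],"fingers":1},{"linear":[-0.11,0.02,0.01],"twist":[0,0,0],"fingers":1},{"linear":[-0.122,0.05,0.03],"twist":[0,0,0],"fingers":1},{"linear":[-0.122,0.085,0.05],"twist":[0,0,0],"fingers":1},{"linear":[-0.122,0.12,0.07],"twist":[0,0,0],"fingers":1},{"linear":[-0.122,0.155,0.09],"twist":[0,0,0],"fingers":1},{"linear":[-0.122,0.19,0.11],"twist":[0,0,0],"fingers":1}]'; python3 -c "
from h import *
go(.6075,-.049,.1,-6.4)"
```

```text
time: 3.85
position: [0.551, -0.1309, 0.1592]
tool_rot: [0.093, 1.569, -0.093]
ft_force: [1.0, -0.0, -1.5]
grip_width: 0.592
t 3.85 pos [ 0.551  -0.1309  0.1592] F [ 1.  -0.  -1.5] w 0.592 jaw -6.8 toolx [-0. -0. -1.]
lin mm [59.2 88.1 46.4]
twist [-0.41 -0.03  0.02]
twist [1.7959e+02 2.0000e-02 4.0000e-02]
```

```bash
python3 -m creep '[{"linear":[0,0.035,0.018],"twist":[0.4,0,0],"fingers":1},{"linear":[0,0.07,0.036],"twist":[0.4,0,0],"fingers":1},{"linear":[0,0.089,0.046],"twist":[0.4,0,0],"fingers":1},{"linear":[0,0.089,0.046],"twist":[0.4,0,0],"fingers":1},{"linear":[0.02,0.089,0.046],"twist":[0.4,0,0],"fingers":1},{"linear":[0.045,0.089,0.046],"twist":[0.4,0,0],"fingers":1},{"linear":[0.06,0.089,0.046],"twist":[0.4,0,0],"fingers":1},{"linear":[0.06,0.089,0.046],"twist":[0.4,0,0],"fingers":1}]'; python3 -c "
from h import *
go(.6075,-.049,.05,-6.4)
for n in ('top','side'):
  p,d=viewer.get_image(n);cv2.imwrite('pics/p2%s.png'%n,p[:,:,::-1])
p=cv2.imread('pics/p2side.png');cv2.imwrite('pics/s2.png',cv2.resize(p[130:330,220:460],None,fx=2.5,fy=2.5))
p=cv2.imread('pics/p2top.png');cv2.imwrite('pics/t2.png',cv2.resize(p[150:350,200:480],None,fx=2.5,fy=2.5))"
```

```text
time: 4.52
position: [0.6031, -0.0505, 0.0949]
tool_rot: [0.099, 1.577, -0.099]
ft_force: [-1.4, -0.7, -1.5]
grip_width: 0.59
t 4.52 pos [ 0.6031 -0.0505  0.0949] F [-1.4 -0.7 -1.5] w 0.590 jaw -7.2 toolx [-0.009  0.    -1.   ]
lin mm [44.9  2.1  4.6]
twist [-0.81 -0.49  0.04]
twist [1.7918e+02 6.0000e-02 7.6000e-01]
```

View pics/s2.png

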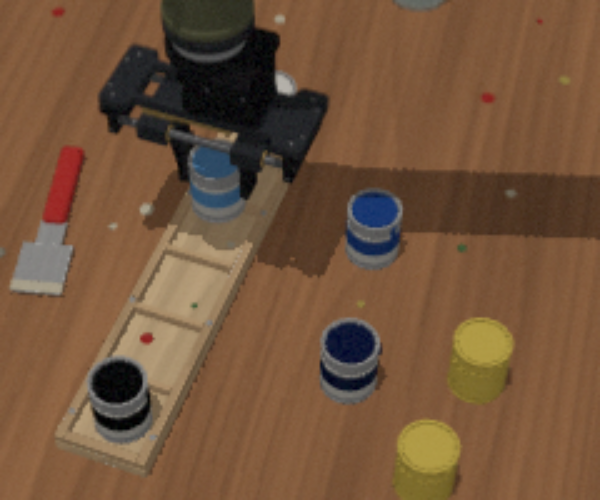

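View pics/t2.png

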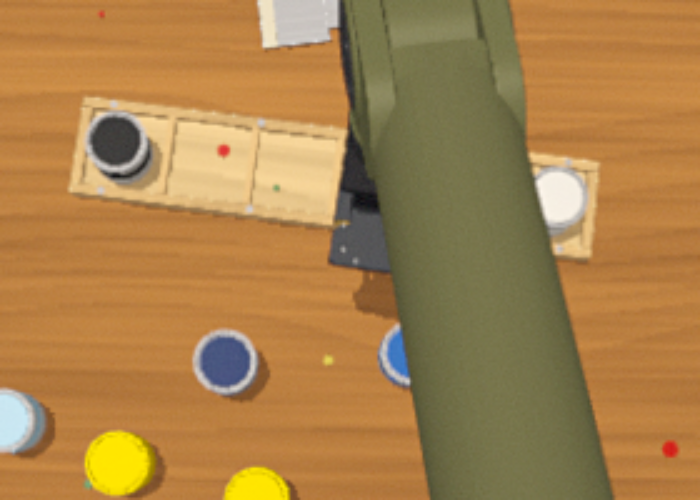

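```bash
python3 -m creep '[{"linear":[0.01,0,0],"twist":[0.6,0,0],"fingers":1},{"linear":[0.018,0,0],"twist":[-0.8,0,0],"fingers":1},{"linear":[0.018,0,0],"twist":[-0.8,0,0],"fingers":1},{"linear":[0.018,0,0],"twist":[-0.8,0,0],"fingers":1}]'; python3 -c "
from h import *
go(.6075,-.049,.05,-6.4)"
```

```text
time: 4.95
position: [0.6064, -0.0496, 0.0812]
tool_rot: [0.087, 1.57, -0.087]
ft_force: [1.3, -0.6, -1.6]
grip_width: 0.593
t 4.95 pos [ 0.6064 -0.0496  0.0812] F [ 1.3 -0.6 -1.6] w 0.593 jaw -6.4 toolx [-0.001 -0.    -1.   ]
lin mm [31.2  0.8  1.1]
twist [ 0.03 -0.05  0.01]
twist [-1.7997e+02 -1.0000e-02 -7.0000e-02]
```

```bash
python3 -m creep '[{"linear":[0.008,0,0.001],"twist":[0,0,0],"fingers":1},{"linear":[0.016,0,0.001],"twist":[0,0,0],"fingers":1},{"linear":[0.022,0,0.001],"twist":[0,0,0],"fingers":1},{"linear":[0.026,0,0.001],"twist":[0,0,0],"fingers":1},{"linear":[0.028,0,0.001],"twist":[0,0,0],"fingers":1},{"linear":[0.029,0,0.001],"twist":[0,0,0],"fingers":1},{"linear":[0.029,0,0.001],"twist":[0,0,0],"fingers":1},{"linear":[0.029,0,0.001],"twist":[0,0,0],"fingers":1}]'; python3 -c "
from h import *
go(.6075,-.049,.05,-6.4)"
```

```text
time: 5.62
position: [0.6079, -0.0496, 0.0527]
tool_rot: [0.087, 1.569, -0.087]
ft_force: [-1.0, 0.1, -1.3]
grip_width: 0.589
t 5.62 pos [ 0.6079 -0.0496  0.0527] F [-1.   0.1 -1.3] w 0.589 jaw -6.4 toolx [ 0. -0. -1.]
lin mm [ 2.7  0.6 -0.5]
twist [0.03 0.02 0.  ]
twist [-1.7997e+02 -1.0000e-02  3.0000e-02]
```

```bash
python3 -m creep '[{"linear":[0.001,0,0],"twist":[0,0,0],"fingers":1},{"linear":[0.002,0,0],"twist":[0,0,0],"fingers":1},{"linear":[0.003,0,0],"twist":[0,0,0],"fingers":1},{"linear":[0.003,0,0],"twist":[0,0,0],"fingers":1}]'; python3 -c "
from h import *
go(.6075,-.049,.05,-6.4)"
```

```text
time: 5.95
position: [0.6079, -0.0497, 0.05]
tool_rot: [0.087, 1.569, -0.088]
ft_force: [-0.4, 0.4, 2.3]
grip_width: 0.591
t 5.95 pos [ 0.6079 -0.0497  0.05  ] F [-0.4  0.4  2.3] w 0.591 jaw -6.4 toolx [ 0. -0. -1.]
lin mm [ 0.   0.6 -0.5]
twist [0.02 0.02 0.02]
twist [-1.7998e+02 -3.0000e-02  4.0000e-02]
```

```bash
python3 -m creep '[{"linear":[0,0,0],"twist":[0,0,0],"fingers":-1},{"linear":[0,0,0],"twist":[0,0,0],"fingers":-1},{"linear":[0,0,0],"twist":[0,0,0],"fingers":-1},{"linear":[0,0,0],"twist":[0,0,0],"fingers":-1},{"linear":[0,0,0],"twist":[0,0,0],"fingers":-1},{"linear":[-0.015,0,0],"twist":[0,0,0],"fingers":-1},{"linear":[-0.05,0,0],"twist":[0,0,0],"fingers":-1},{"linear":[-0.085,0,0],"twist":[0,0,0],"fingers":-1}]'; python3 -c "
from h import *
go(.46,-.0765,.038,-6.4)"
```

```text
time: 6.62
position: [0.6063, -0.0496, 0.1338]
tool_rot: [0.088, 1.573, -0.087]
ft_force: [0.3, 0.4, 0.3]
grip_width: 0.989
t 6.62 pos [ 0.6063 -0.0496  0.1338] F [0.3 0.4 0.3] w 0.989 jaw -6.4 toolx [-0.004  0.001 -1.   ]
lin mm [  96.4  -43.  -142. ]
twist [ 0.04 -0.23 -0.02]
twist [-1.7996e+02  3.0000e-02 -3.6000e-01]
```

```bash
python3 -m creep '[{"linear":[0,-0.012,-0.039],"twist":[0,0,0],"fingers":-1},{"linear":[0,-0.024,-0.078],"twist":[0,0,0],"fingers":-1},{"linear":[0,-0.036,-0.117],"twist":[0,0,0],"fingers":-1},{"linear":[0,-0.043,-0.143],"twist":[0,0,0],"fingers":-1},{"linear":[0,-0.043,-0.143],"twist":[0,0,0],"fingers":-1},{"linear":[0.01,-0.043,-0.143],"twist":[0,0,0],"fingers":-1},{"linear":[0.025,-0.043,-0.143],"twist":[0,0,0],"fingers":-1},{"linear":[0.03,-0.043,-0.143],"twist":[0,0,0],"fingers":-1}]'; python3 -c "
from h import *
go(.46,-.0765,.038,-6.4)
p,d=viewer.get_image('side');cv2.imwrite('pics/s3.png',cv2.resize(p[130:330,220:460,::-1],None,fx=2.5,fy=2.5))"
```

```text
time: 7.28
position: [0.4611, -0.0759, 0.1029]
tool_rot: [0.088, 1.57, -0.086]
ft_force: [-0.7, 0.7, 0.3]
grip_width: 1.0
t 7.28 pos [ 0.4611 -0.0759  0.1029] F [-0.7  0.7  0.3] w 1.000 jaw -6.3 toolx [-0.001  0.001 -1.   ]
lin mm [64.9 -0.8 -0.9]
twist [ 0.07 -0.05 -0.05]
twist [-1.7993e+02  8.0000e-02 -8.0000e-02]
```

View pics/s3.png

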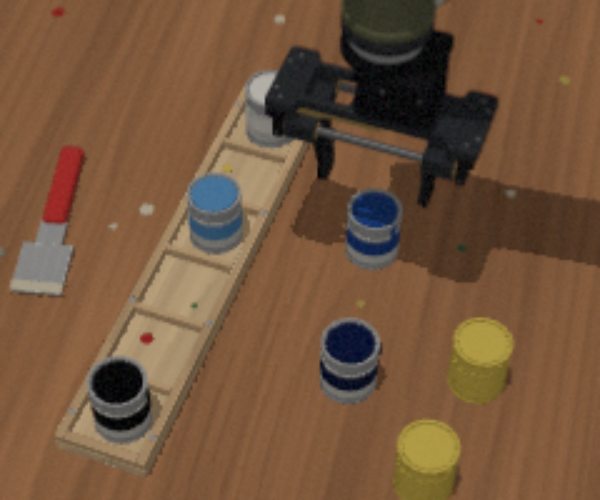

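Sky stands in the bay second from white (215,213); the jaws are over mid (374,230). Descend and grip.

```bash
python3 -m creep '[{"linear":[0.02,0,0],"twist":[0,0,0],"fingers":-1},{"linear":[0.045,0,-0.001],"twist":[0,0,0],"fingers":-1},{"linear":[0.06,0,-0.001],"twist":[0,0,0],"fingers":-1},{"linear":[0.065,0,-0.001],"twist":[0,0,0],"fingers":-1},{"linear":[0.065,0,-0.001],"twist":[0,0,0],"fingers":-1}]' 25; python3 -c "
from h import *
go(.46,-.0765,.038,-6.4)"
python3 -m creep '[{"linear":[0,0,0],"twist":[0,0,0],"fingers":1},{"linear":[0,0,0],"twist":[0,0,0],"fingers":1},{"linear":[0,0,0],"twist":[0,0,0],"fingers":1},{"linear":[0,0,0],"twist":[0,0,0],"fingers":1},{"linear":[0,0,0],"twist":[0,0,0],"fingers":1},{"linear":[0,0,0],"twist":[0,0,0],"fingers":1},{"linear":[0,0,0],"twist":[0,0,0],"fingers":1},{"linear":[0,0,0],"twist":[0,0,0],"fingers":1}]' 25; python3 -c "
from h import *
go(.6155,.0245,.15,-6.4)"
```

```text
time: 7.75
position: [0.4596, -0.0756, 0.0383]
tool_rot: [0.088, 1.572, -0.085]
ft_force: [-0.4, -0.7, 0.4]
grip_width: 0.999
t 7.75 pos [ 0.4596 -0.0756  0.0383] F [-0.4 -0.7  0.4] w 0.999 jaw -6.3 toolx [-0.002  0.002 -1.   ]
lin mm [ 0.3 -0.9  0.5]
twist [ 0.08 -0.15 -0.09]
twist [-1.7992e+02  1.5000e-01 -2.4000e-01]
time: 8.42
position: [0.4599, -0.0765, 0.0399]
tool_rot: [0.087, 1.569, -0.088]
ft_force: [-1.6, -0.9, 3.0]
grip_width: 0.589
t 8.42 pos [ 0.4599 -0.0765  0.0399] F [-1.6 -0.9  3. ] w 0.589 jaw -6.4 toolx [ 0. -0. -1.]
lin mm [-110.2  117.7  143.4]
twist [0.02 0.01 0.02]
twist [-1.7998e+02 -4.0000e-02  1.0000e-02]
```

```bash
python3 -m creep '[{"linear":[-0.03,0,0],"twist":[0,0,0],"fingers":1},{"linear":[-0.07,0,0],"twist":[0,0,0],"fingers":1},{"linear":[-0.105,0.01,0.012],"twist":[0,0,0],"fingers":1},{"linear":[-0.11,0.035,0.04],"twist":[0,0,0],"fingers":1},{"linear":[-0.11,0.06,0.07],"twist":[0,0,0],"fingers":1},{"linear":[-0.11,0.085,0.1],"twist":[0,0,0],"fingers":1},{"linear":[-0.11,0.107,0.13],"twist":[0,0,0],"fingers":1},{"linear":[-0.11,0.1175,0.1435],"twist":[0,0,0],"fingers":1}]'
python3 -m creep '[{"linear":[0,0,0],"twist":[0,0,0],"fingers":1},{"linear":[0.02,0,0],"twist":[0,0,0],"fingers":1},{"linear":[0.05,0,0],"twist":[0,0,0],"fingers":1},{"linear":[0.065,0,0],"twist":[0,0,0],"fingers":1},{"linear":[0.065,0,0],"twist":[0,0,0],"fingers":1},{"linear":[0.065,0,0],"twist":[0,0,0],"fingers":1}]'; python3 -c "
from h import *
go(.6155,.0245,.052,-6.4)"
```

```text
time: 9.08
position: [0.6184, 0.0279, 0.1489]
tool_rot: [0.088, 1.568, -0.083]
ft_force: [-0.1, 1.4, -2.4]
grip_width: 0.591
time: 9.58
position: [0.6142, 0.0238, 0.0835]
tool_rot: [0.087, 1.572, -0.088]
ft_force: [0.5, 0.4, -1.1]
grip_width: 0.587
t 9.58 pos [0.6142 0.0238 0.0835] F [ 0.5  0.4 -1.1] w 0.587 jaw -6.4 toolx [-0.003 -0.    -1.   ]
lin mm [31.5  0.8  1.3]
twist [-0.   -0.17  0.03]
twist [1.8e+02 5.0e-02 2.6e-01]
```

```bash
python3 -m creep '[{"linear":[0.008,0.001,0.001],"twist":[0,0,0],"fingers":1},{"linear":[0.016,0.001,0.001],"twist":[0,0,0],"fingers":1},{"linear":[0.023,0.001,0.001],"twist":[0,0,0],"fingers":1},{"linear":[0.027,0.001,0.001],"twist":[0,0,0],"fingers":1},{"linear":[0.029,0.001,0.001],"twist":[0,0,0],"fingers":1},{"linear":[0.03,0.001,0.001],"twist":[0,0,0],"fingers":1},{"linear":[0.031,0.001,0.001],"twist":[0,0,0],"fingers":1},{"linear":[0.031,0.001,0.001],"twist":[0,0,0],"fingers":1}]'; python3 -c "
from h import *
go(.6155,.0245,.052,-6.4)"
```

```text
time: 10.25
position: [0.6167, 0.0254, 0.0536]
tool_rot: [0.087, 1.569, -0.087]
ft_force: [-0.1, -0.2, -3.0]
grip_width: 0.593
t 10.25 pos [0.6167 0.0254 0.0536] F [-0.1 -0.2 -3. ] w 0.593 jaw -6.4 toolx [ 0. -0. -1.]
lin mm [ 1.6 -1.  -1.1]
twist [0.03 0.01 0.  ]
twist [-1.7997e+02 -0.0000e+00  2.0000e-02]
```

```bash
python3 -m creep '[{"linear":[0.001,-0.001,-0.001],"twist":[0,0,0],"fingers":1},{"linear":[0.002,-0.001,-0.001],"twist":[0,0,0],"fingers":1},{"linear":[0.0025,-0.001,-0.001],"twist":[0,0,0],"fingers":1},{"linear":[0.0025,-0.001,-0.001],"twist":[0,0,0],"fingers":1}]'; python3 -c "
from h import *
go(.6155,.0245,.052,-6.4)"
```

```text
time: 10.58
position: [0.6156, 0.0243, 0.0519]
tool_rot: [0.087, 1.569, -0.088]
ft_force: [-2.8, -1.4, 4.6]
grip_width: 0.596
t 10.58 pos [0.6156 0.0243 0.0519] F [-2.8 -1.4  4.6] w 0.596 jaw -6.4 toolx [ 0.    -0.001 -1.   ]
lin mm [-0.1  0.2 -0.1]
twist [0.02 0.01 0.04]
twist [-1.7998e+02 -6.0000e-02  2.0000e-02]
```

Seated. Release, rise, and go to navy.

```bash
python3 -m creep '[{"linear":[0,0,0],"twist":[0,0,0],"fingers":-1},{"linear":[0,0,0],"twist":[0,0,0],"fingers":-1},{"linear":[0,0,0],"twist":[0,0,0],"fingers":-1},{"linear":[0,0,0],"twist":[0,0,0],"fingers":-1},{"linear":[0,0,0],"twist":[0,0,0],"fingers":-1},{"linear":[-0.015,0,0],"twist":[0,0,0],"fingers":-1},{"linear":[-0.05,0,0],"twist":[0,0,0],"fingers":-1},{"linear":[-0.085,0,0],"twist":[0,0,0],"fingers":-1}]'; python3 -c "
from h import *
go(.45,.080,.039,-6.4)"
```

```text
time: 11.25
position: [0.6141, 0.0243, 0.1353]
tool_rot: [0.087, 1.573, -0.087]
ft_force: [1.9, 0.0, 0.1]
grip_width: 0.989
t 11.25 pos [0.6141 0.0243 0.1353] F [1.9 0.  0.1] w 0.989 jaw -6.4 toolx [-0.004  0.    -1.   ]
lin mm [  96.9   37.1 -168.9]
twist [ 0.04 -0.23  0.  ]
twist [-179.96   -0.     -0.36]
```

```bash
python3 -m creep '[{"linear":[0,0.009,-0.039],"twist":[0,0,0],"fingers":-1},{"linear":[0,0.018,-0.078],"twist":[0,0,0],"fingers":-1},{"linear":[0,0.026,-0.117],"twist":[0,0,0],"fingers":-1},{"linear":[0,0.034,-0.152],"twist":[0,0,0],"fingers":-1},{"linear":[0,0.037,-0.1695],"twist":[0,0,0],"fingers":-1},{"linear":[0,0.037,-0.1695],"twist":[0,0,0],"fingers":-1},{"linear":[0.015,0.037,-0.1695],"twist":[0,0,0],"fingers":-1},{"linear":[0.03,0.037,-0.1695],"twist":[0,0,0],"fingers":-1}]'; python3 -c "
from h import *
go(.45,.08,.039,-6.4)
p,d=viewer.get_image('side');cv2.imwrite('pics/s4.png',cv2.resize(p[150:350,220:460,::-1],None,fx=2.5,fy=2.5))"
```

```text
time: 11.92
position: [0.4529, 0.0797, 0.1069]
tool_rot: [0.087, 1.564, -0.088]
ft_force: [-0.3, -0.7, -0.4]
grip_width: 1.002
t 11.92 pos [0.4529 0.0797 0.1069] F [-0.3 -0.7 -0.4] w 1.002 jaw -6.4 toolx [ 0.004 -0.001 -1.   ]
lin mm [67.9 -0.  -3.2]
twist [0.01 0.26 0.04]
twist [-1.7999e+02 -6.0000e-02  4.1000e-01]
```

View pics/s4.png

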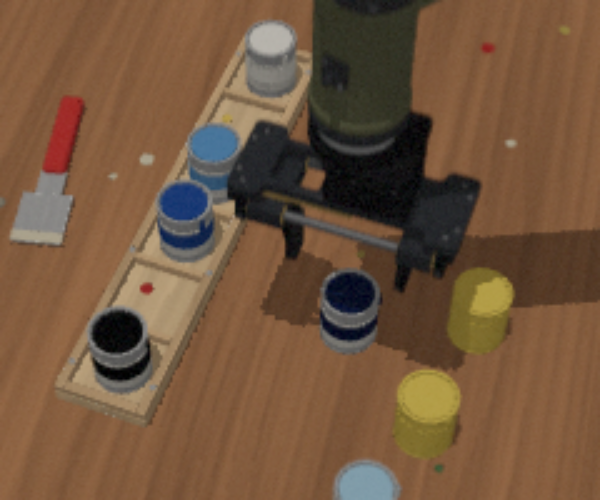

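Mid is upright next to sky; jaws are over navy (350,310) with the yellow tins clear.

```bash
python3 -m creep '[{"linear":[0.02,0,-0.001],"twist":[0,0,0],"fingers":-1},{"linear":[0.045,0,-0.001],"twist":[0,0,0],"fingers":-1},{"linear":[0.06,0,-0.001],"twist":[0,0,0],"fingers":-1},{"linear":[0.067,0,-0.001],"twist":[0,0,0],"fingers":-1},{"linear":[0.067,0,-0.001],"twist":[0,0,0],"fingers":-1}]' 25
python3 -m creep '[{"linear":[0,0,0],"twist":[0,0,0],"fingers":1},{"linear":[0,0,0],"twist":[0,0,0],"fingers":1},{"linear":[0,0,0],"twist":[0,0,0],"fingers":1},{"linear":[0,0,0],"twist":[0,0,0],"fingers":1},{"linear":[0,0,0],"twist":[0,0,0],"fingers":1},{"linear":[0,0,0],"twist":[0,0,0],"fingers":1},{"linear":[0,0,0],"twist":[0,0,0],"fingers":1},{"linear":[0,0,0],"twist":[0,0,0],"fingers":1}]' 25; python3 -c "
from h import *
go(.6235,.098,.15,-6.4)"
```

```text
time: 12.38
position: [0.4495, 0.08, 0.0378]
tool_rot: [0.088, 1.572, -0.087]
ft_force: [0.1, 0.3, 0.4]
grip_width: 1.0
time: 13.05
position: [0.4503, 0.0801, 0.0393]
tool_rot: [0.087, 1.569, -0.088]
ft_force: [-1.6, -0.9, 2.8]
grip_width: 0.587
t 13.05 pos [0.4503 0.0801 0.0393] F [-1.6 -0.9  2.8] w 0.587 jaw -6.4 toolx [ 0. -0. -1.]
lin mm [-110.6   37.   170.2]
twist [0.02 0.02 0.02]
twist [-1.7998e+02 -3.0000e-02  2.0000e-02]
```

```bash
python3 -m creep '[{"linear":[-0.03,0,0],"twist":[0,0,0],"fingers":1},{"linear":[-0.07,0,0],"twist":[0,0,0],"fingers":1},{"linear":[-0.105,0.003,0.012],"twist":[0,0,0],"fingers":1},{"linear":[-0.11,0.012,0.05],"twist":[0,0,0],"fingers":1},{"linear":[-0.11,0.02,0.088],"twist":[0,0,0],"fingers":1},{"linear":[-0.11,0.028,0.126],"twist":[0,0,0],"fingers":1},{"linear":[-0.11,0.035,0.158],"twist":[0,0,0],"fingers":1},{"linear":[-0.11,0.037,0.17],"twist":[0,0,0],"fingers":1}]'
python3 -m creep '[{"linear":[0,0,0],"twist":[0,0,0],"fingers":1},{"linear":[0.02,0,0],"twist":[0,0,0],"fingers":1},{"linear":[0.05,0,0],"twist":[0,0,0],"fingers":1},{"linear":[0.065,0,0],"twist":[0,0,0],"fingers":1},{"linear":[0.065,0,0],"twist":[0,0,0],"fingers":1},{"linear":[0.065,0,0],"twist":[0,0,0],"fingers":1}]'; python3 -c "
from h import *
go(.6235,.098,.0515,-6.4)"
```

```text
time: 13.72
position: [0.6269, 0.0976, 0.1477]
tool_rot: [0.09, 1.568, -0.087]
ft_force: [-0.4, 0.9, -1.8]
grip_width: 0.592
time: 14.22
position: [0.6219, 0.0977, 0.0833]
tool_rot: [0.087, 1.572, -0.088]
ft_force: [-0.3, 0.2, -1.0]
grip_width: 0.589
t 14.22 pos [0.6219 0.0977 0.0833] F [-0.3  0.2 -1. ] w 0.589 jaw -6.4 toolx [-0.003 -0.001 -1.   ]
lin mm [31.8  0.5  1.6]
twist [ 0.03 -0.15  0.05]
twist [-1.7997e+02 -8.0000e-02 -2.3000e-01]
```

```bash
python3 -m creep '[{"linear":[0.008,0,0],"twist":[0,0,0],"fingers":1},{"linear":[0.016,0,0],"twist":[0,0,0],"fingers":1},{"linear":[0.023,0,0],"twist":[0,0,0],"fingers":1},{"linear":[0.027,0,0],"twist":[0,0,0],"fingers":1},{"linear":[0.029,0,0],"twist":[0,0,0],"fingers":1},{"linear":[0.03,0,0],"twist":[0,0,0],"fingers":1},{"linear":[0.031,0,0],"twist":[0,0,0],"fingers":1},{"linear":[0.031,0,0],"twist":[0,0,0],"fingers":1}]'
python3 -m creep '[{"linear":[0.001,0,0],"twist":[0,0,0],"fingers":1},{"linear":[0.002,0,0],"twist":[0,0,0],"fingers":1},{"linear":[0.0025,0,0],"twist":[0,0,0],"fingers":1},{"linear":[0.0025,0,0],"twist":[0,0,0],"fingers":1}]'; python3 -c "
from h import *
go(.6235,.098,.0515,-6.4)"
```

```text
time: 14.88
position: [0.6233, 0.0981, 0.0531]
tool_rot: [0.087, 1.569, -0.087]
ft_force: [-0.2, -0.7, -2.5]
grip_width: 0.591
time: 15.22
position: [0.6235, 0.0981, 0.0514]
tool_rot: [0.087, 1.568, -0.088]
ft_force: [-2.0, -0.4, 4.9]
grip_width: 0.592
t 15.22 pos [0.6235 0.0981 0.0514] F [-2.  -0.4  4.9] w 0.592 jaw -6.4 toolx [ 0.001 -0.    -1.   ]
lin mm [-0.1 -0.1 -0. ]
twist [0.02 0.04 0.01]
twist [-1.7998e+02 -2.0000e-02  6.0000e-02]
```

```bash
python3 -m creep '[{"linear":[0,0,0],"twist":[0,0,0],"fingers":-1},{"linear":[0,0,0],"twist":[0,0,0],"fingers":-1},{"linear":[0,0,0],"twist":[0,0,0],"fingers":-1},{"linear":[0,0,0],"twist":[0,0,0],"fingers":-1},{"linear":[0,0,0],"twist":[0,0,0],"fingers":-1},{"linear":[-0.015,0,0],"twist":[0,0,0],"fingers":-1},{"linear":[-0.05,0,0],"twist":[0,0,0],"fingers":-1},{"linear":[-0.085,0,0],"twist":[0,0,0],"fingers":-1}]'; python3 -c "
from h import *
go(.398,.259,.039,-6.4)
print(nets.place_of('top','litre_tin'))
p,d=viewer.get_image('side')
print(nets.place_of('side','tin_pale'))
"
```

```text
time: 15.88
position: [0.6221, 0.0979, 0.136]
tool_rot: [0.087, 1.572, -0.087]
ft_force: [2.6, 0.4, 0.6]
grip_width: 0.988
t 15.88 pos [0.6221 0.0979 0.136 ] F [2.6 0.4 0.6] w 0.988 jaw -6.4 toolx [-0.003  0.    -1.   ]
lin mm [  97.7  135.4 -240.2]
twist [ 0.04 -0.18  0.02]
twist [-1.7996e+02 -3.0000e-02 -2.8000e-01]
[{'centre': [0.5465, 0.4239, -0.0007], 'conf': 0.83}]
[{'centre': [0.3959, 0.2597, 0.0024], 'conf': 0.9}]
```

```bash
python3 -m creep '[{"linear":[0,0.018,-0.034],"twist":[0,0,0],"fingers":-1},{"linear":[0,0.037,-0.068],"twist":[0,0,0],"fingers":-1},{"linear":[0,0.056,-0.102],"twist":[0,0,0],"fingers":-1},{"linear":[0,0.075,-0.136],"twist":[0,0,0],"fingers":-1},{"linear":[0,0.094,-0.17],"twist":[0,0,0],"fingers":-1},{"linear":[0,0.112,-0.204],"twist":[0,0,0],"fingers":-1},{"linear":[0,0.13,-0.232],"twist":[0,0,0],"fingers":-1},{"linear":[0,0.1355,-0.242],"twist":[0,0,0],"fingers":-1}]'
python3 -m creep '[{"linear":[0,0,0],"twist":[0,0,0],"fingers":-1},{"linear":[0.015,0,0],"twist":[0,0,0],"fingers":-1},{"linear":[0.03,0,0],"twist":[0,0,0],"fingers":-1},{"linear":[0.03,0,0],"twist":[0,0,0],"fingers":-1}]'; python3 -c "
from h import *
go(.398,.259,.039,-6.4)
p,d=viewer.get_image('side');cv2.imwrite('pics/s5.png',cv2.resize(p[200:440,200:500,::-1],None,fx=2.5,fy=2.5))"
```

```text
time: 16.7
position: [0.393, 0.2628, 0.1353]
tool_rot: [0.082, 1.57, -0.083]
ft_force: [-0.6, 0.3, -0.2]
grip_width: 0.998
time: 17.03
position: [0.3974, 0.2572, 0.1031]
tool_rot: [0.087, 1.573, -0.091]
ft_force: [-1.0, -0.6, -0.4]
grip_width: 1.0
t 17.03 pos [0.3974 0.2572 0.1031] F [-1.  -0.6 -0.4] w 1.000 jaw -6.5 toolx [-0.004 -0.002 -1.   ]
lin mm [64.1  2.1  0.7]
twist [-0.08 -0.22  0.15]
twist [179.92   0.23   0.34]
```

View pics/s5.png

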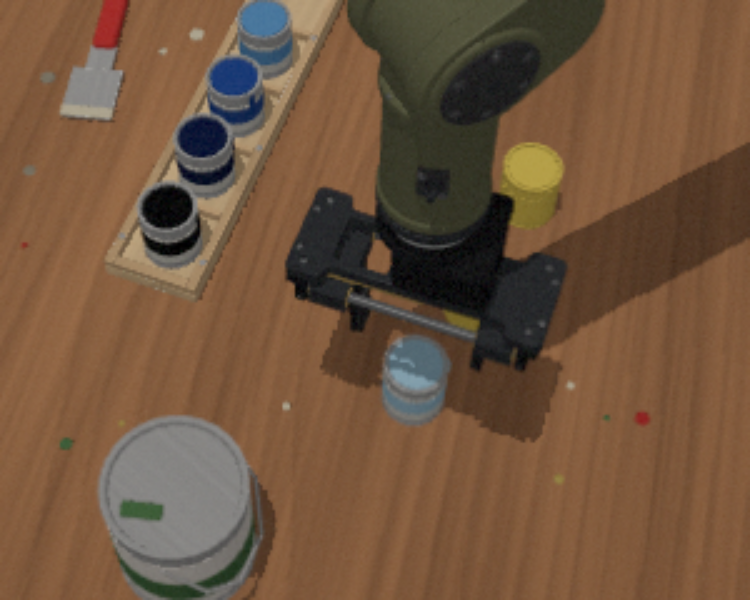

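Navy stands in its bay next to black; the jaws straddle pale (415,378), everything else clear. Grip it.

```bash
python3 -m creep '[{"linear":[0.02,0.001,0],"twist":[0,0,0],"fingers":-1},{"linear":[0.045,0.001,0],"twist":[0,0,0],"fingers":-1},{"linear":[0.06,0.001,0],"twist":[0,0,0],"fingers":-1},{"linear":[0.064,0.001,0],"twist":[0,0,0],"fingers":-1},{"linear":[0.064,0.001,0],"twist":[0,0,0],"fingers":-1}]' 25
python3 -m creep '[{"linear":[0,0,0],"twist":[0,0,0],"fingers":1},{"linear":[0,0,0],"twist":[0,0,0],"fingers":1},{"linear":[0,0,0],"twist":[0,0,0],"fingers":1},{"linear":[0,0,0],"twist":[0,0,0],"fingers":1},{"linear":[0,0,0],"twist":[0,0,0],"fingers":1},{"linear":[0,0,0],"twist":[0,0,0],"fingers":1},{"linear":[0,0,0],"twist":[0,0,0],"fingers":1},{"linear":[0,0,0],"twist":[0,0,0],"fingers":1}]' 25; python3 -c "
from h import *
go(.5990,-.1228,.18,-6.4)"
```

```text
time: 17.5
position: [0.3979, 0.2599, 0.0411]
tool_rot: [0.088, 1.571, -0.088]
ft_force: [-0.5, 0.4, -0.3]
grip_width: 0.998
time: 18.17
position: [0.398, 0.2606, 0.0418]
tool_rot: [0.087, 1.569, -0.088]
ft_force: [-1.0, -0.8, 3.1]
grip_width: 0.594
t 18.17 pos [0.398  0.2606 0.0418] F [-1.  -0.8  3.1] w 0.594 jaw -6.4 toolx [ 0. -0. -1.]
lin mm [-138.1 -358.7  242.4]
twist [0.02 0.01 0.01]
twist [-1.7998e+02 -2.0000e-02  2.0000e-02]
```

```bash
python3 -m creep '[{"linear":[-0.03,0,0],"twist":[0,0,0],"fingers":1},{"linear":[-0.07,0,0],"twist":[0,0,0],"fingers":1},{"linear":[-0.105,-0.01,0.007],"twist":[0,0,0],"fingers":1},{"linear":[-0.13,-0.035,0.024],"twist":[0,0,0],"fingers":1},{"linear":[-0.138,-0.068,0.046],"twist":[0,0,0],"fingers":1},{"linear":[-0.138,-0.101,0.068],"twist":[0,0,0],"fingers":1},{"linear":[-0.138,-0.134,0.09],"twist":[0,0,0],"fingers":1},{"linear":[-0.138,-0.167,0.112],"twist":[0,0,0],"fingers":1}]'
python3 -m creep '[{"linear":[0,-0.033,0.022],"twist":[0,0,0],"fingers":1},{"linear":[0,-0.066,0.044],"twist":[0,0,0],"fingers":1},{"linear":[0,-0.099,0.066],"twist":[0,0,0],"fingers":1},{"linear":[0,-0.132,0.088],"twist":[0,0,0],"fingers":1},{"linear":[0,-0.162,0.11],"twist":[0,0,0],"fingers":1},{"linear":[0,-0.183,0.125],"twist":[0,0,0],"fingers":1},{"linear":[0,-0.191,0.13],"twist":[0,0,0],"fingers":1},{"linear":[0,-0.191,0.13],"twist":[0,0,0],"fingers":1}]'; python3 -c "
from h import *
go(.5990,-.122,.09,-6.4)"
```

```text
time: 18.83
position: [0.4911, 0.0802, 0.1797]
tool_rot: [0.086, 1.568, -0.088]
ft_force: [1.7, 1.2, -0.9]
grip_width: 0.59
time: 19.5
position: [0.5987, -0.1256, 0.1782]
tool_rot: [0.091, 1.57, -0.091]
ft_force: [-0.3, 0.5, -1.5]
grip_width: 0.594
t 19.50 pos [ 0.5987 -0.1256  0.1782] F [-0.3  0.5 -1.5] w 0.594 jaw -6.7 toolx [-0.001  0.    -1.   ]
lin mm [88.2  3.6  0. ]
twist [-0.25 -0.08  0.01]
twist [1.7975e+02 1.0000e-02 1.3000e-01]
```

```bash
python3 -m creep '[{"linear":[0,0,0],"twist":[0,0,0],"fingers":1},{"linear":[0.02,0,0],"twist":[0,0,0],"fingers":1},{"linear":[0.05,0,0],"twist":[0,0,0],"fingers":1},{"linear":[0.08,0,0],"twist":[0,0,0],"fingers":1},{"linear":[0.086,0,0],"twist":[0,0,0],"fingers":1},{"linear":[0.086,0,0],"twist":[0,0,0],"fingers":1},{"linear":[0.086,0,0],"twist":[0,0,0],"fingers":1}]'; python3 -c "
from h import *
go(.5990,-.122,.0535,-6.4)
p,d=viewer.get_image('side');cv2.imwrite('pics/s6.png',cv2.resize(p[130:330,220:460,::-1],None,fx=2.5,fy=2.5))"
```

```text
time: 20.08
position: [0.599, -0.1206, 0.0947]
tool_rot: [0.086, 1.568, -0.086]
ft_force: [1.2, 0.7, -1.0]
grip_width: 0.59
t 20.08 pos [ 0.599  -0.1206  0.0947] F [ 1.2  0.7 -1. ] w 0.590 jaw -6.3 toolx [ 0.001  0.    -1.   ]
lin mm [41.2 -1.4  0.1]
twist [ 0.14  0.05 -0.02]
twist [-1.7986e+02  3.0000e-02  7.0000e-02]
```

View pics/s6.png

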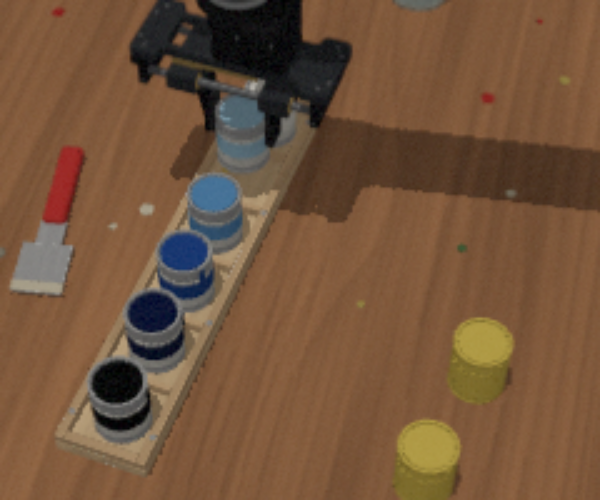

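Pale hangs over the last empty bay (243,135), the other three stand in line. Lower it.

```bash
python3 -m creep '[{"linear":[0.01,-0.001,0],"twist":[0,0,0],"fingers":1},{"linear":[0.02,-0.001,0],"twist":[0,0,0],"fingers":1},{"linear":[0.029,-0.001,0],"twist":[0,0,0],"fingers":1},{"linear":[0.035,-0.001,0],"twist":[0,0,0],"fingers":1},{"linear":[0.038,-0.001,0],"twist":[0,0,0],"fingers":1},{"linear":[0.039,-0.001,0],"twist":[0,0,0],"fingers":1},{"linear":[0.039,-0.001,0],"twist":[0,0,0],"fingers":1},{"linear":[0.039,-0.001,0],"twist":[0,0,0],"fingers":1}]'
python3 -c "
from h import *
go(.599,-.122,.0535,-6.4)"
```

```text
time: 20.8
position: [0.5988, -0.1231, 0.0547]
tool_rot: [0.087, 1.569, -0.087]
ft_force: [0.8, -0.6, -0.6]
grip_width: 0.597
t 20.80 pos [ 0.5988 -0.1231  0.0547] F [ 0.8 -0.6 -0.6] w 0.597 jaw -6.4 toolx [ 0. -0. -1.]
lin mm [1.2 1.1 0.1]
twist [ 0.02  0.03 -0.  ]
twist [-1.7998e+02  0.0000e+00  4.0000e-02]
```

```bash
python3 -m creep '[{"linear":[0.0007,0.001,0],"twist":[0,0,0],"fingers":1},{"linear":[0.0014,0.001,0],"twist":[0,0,0],"fingers":1},{"linear":[0.0014,0.001,0],"twist":[0,0,0],"fingers":1},{"linear":[0.0014,0.001,0],"twist":[0,0,0],"fingers":1}]'
python3 -c "
from h import *
go(.599,-.122,.0535,-6.4)"
```

```text
time: 21.13
position: [0.599, -0.122, 0.0538]
tool_rot: [0.087, 1.568, -0.087]
ft_force: [0.1, 1.1, 3.1]
grip_width: 0.59
t 21.13 pos [ 0.599  -0.122   0.0538] F [0.1 1.1 3.1] w 0.590 jaw -6.4 toolx [ 0.001 -0.    -1.   ]
lin mm [ 0.3 -0.  -0. ]
twist [0.03 0.05 0.01]
twist [-1.7997e+02 -1.0000e-02  8.0000e-02]
```

```bash
python3 -m creep '[{"linear":[0,0,0],"twist":[0,0,0],"fingers":-1},{"linear":[0,0,0],"twist":[0,0,0],"fingers":-1},{"linear":[0,0,0],"twist":[0,0,0],"fingers":-1},{"linear":[0,0,0],"twist":[0,0,0],"fingers":-1},{"linear":[0,0,0],"twist":[0,0,0],"fingers":-1},{"linear":[-0.015,0,0],"twist":[0,0,0],"fingers":-1},{"linear":[-0.05,0,0],"twist":[0,0,0],"fingers":-1},{"linear":[-0.09,0,0],"twist":[0,0,0],"fingers":-1}]'
python3 -m creep '[{"linear":[-0.04,0,0],"twist":[0,0,0],"fingers":-1},{"linear":[-0.08,0,0],"twist":[0,0,0],"fingers":-1},{"linear":[-0.12,-0.01,-0.01],"twist":[0,0,0],"fingers":-1},{"linear":[-0.14,-0.04,-0.03],"twist":[0,0,0],"fingers":-1},{"linear":[-0.14,-0.07,-0.05],"twist":[0,0,0],"fingers":-1},{"linear":[-0.14,-0.1,-0.07],"twist":[0,0,0],"fingers":-1},{"linear":[-0.14,-0.13,-0.09],"twist":[0,0,0],"fingers":-1},{"linear":[-0.14,-0.16,-0.11],"twist":[0,0,0],"fingers":-1}]'
python3 - <<'E'
from h import *
for n in("side","top"):
    p,d=viewer.get_image(n); cv2.imwrite(f"pics/{n}9.png",p[:,:,::-1])
    for l in ["tin_pale","tin_sky","tin_mid","tin_navy","tin_white","tin_black"]:
        print(n,l,[(r['centre'],r['conf']) for r in nets.place_of(n,l)])
for t in(('top',(170,370,180,500)),('side',(130,370,200,480))):
    a=t[1];p=cv2.imread(f'pics/{t[0]}9.png');cv2.imwrite(f'pics/{t[0]}9c.png',cv2.resize(p[a[0]:a[1],a[2]:a[3]],None,fx=2.4,fy=2.4))
E
```

```text
time: 21.8
position: [0.5965, -0.1218, 0.1415]
tool_rot: [0.088, 1.575, -0.086]
ft_force: [0.7, -0.5, 1.1]
grip_width: 0.993
time: 22.47
position: [0.4703, -0.2699, 0.2834]
tool_rot: [0.087, 1.569, -0.088]
ft_force: [-0.4, -0.6, -1.1]
grip_width: 1.0
side tin_pale [([0.5997, -0.1242, 0.0099], 0.91)]
side tin_sky [([0.6094, -0.0477, 0.0044], 0.88)]
side tin_mid [([0.6145, 0.0247, 0.0107], 0.73)]
side tin_navy [([0.3671, 0.1657, 0.0015], 0.84), ([0.6238, 0.1027, 0.0127], 0.81), ([0.3374, 0.048, 0.0022], 0.73)]
side tin_white [([0.5891, -0.1961, 0.0091], 0.96)]
side tin_black [([0.6323, 0.1695, 0.0132], 0.98)]
top tin_pale [([0.5976, -0.1249, 0.0131], 0.63)]
top tin_sky [([0.6032, -0.0456, 0.0149], 0.82), ([0.7697, -0.0587, 0.0006], 0.17)]
top tin_mid [([0.6164, 0.0229, 0.0119], 0.59)]
top tin_navy [([0.621, 0.1015, 0.0162], 0.87), ([0.3398, 0.052, -0.0004], 0.86), ([0.3663, 0.1624, -0.0006], 0.82)]
top tin_white [([0.59, -0.1934, 0.0085], 0.94)]
top tin_black [([0.6308, 0.1773, 0.0119], 0.96), ([0.6156, 0.0224, 0.0082], 0.39)]
```

View pics/top9c.png

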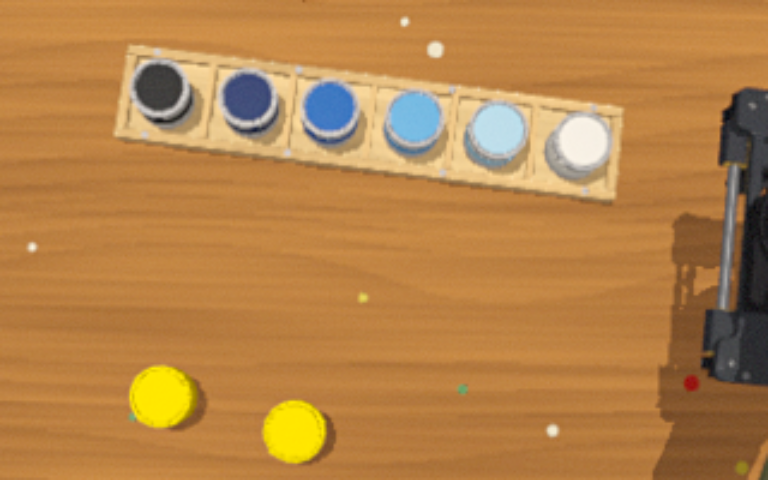

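View pics/side9c.png

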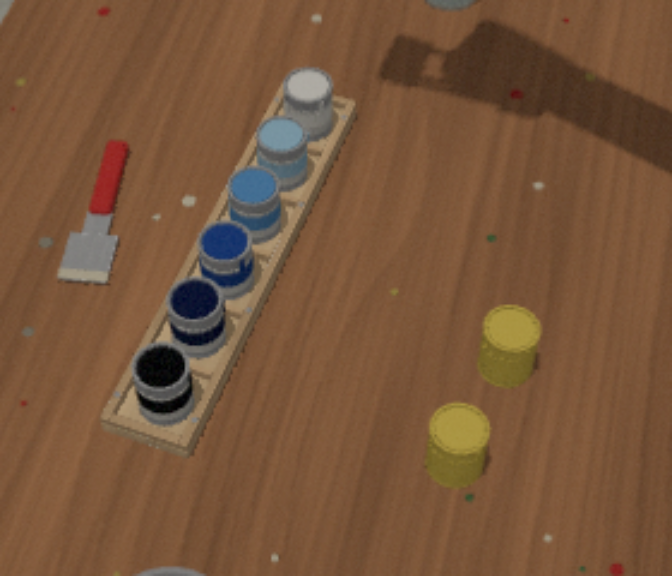

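The row reads black, navy, mid, sky, pale, white in both views, all upright. One last check: lid heights from depth, then hand in.

Run:
```python
from h import *
from bench import job
p,d=viewer.get_image('top'); c=viewer.camera_params('top')
M=c['cam_to_world']
for n,q in dict(black=(160,90),navy=(248,98),mid=(330,109),sky=(414,120),pale=(498,131),white=(582,141)).items():
    u,v=np.array(q)/2.4+[180,170]; u,v=int(round(u)),int(round(v)); hs=[]
    for dv in(-5,0,5):
        for du in(-5,0,5):
            o,r=ray('top',[(u+du,v+dv)]); hs.append((o+r[0]*d[v+dv,u+du])[2])
    print(n,np.round(hs,4))
print(job.close_job())
```

```text
black [0.0756 0.0719 0.0701 0.069  0.0721 0.0674 0.0732 0.0724 0.0695]
navy [0.07   0.0689 0.0726 0.0703 0.0739 0.0683 0.073  0.0706 0.0717]
mid [0.0729 0.0701 0.0696 0.0713 0.0697 0.0668 0.0705 0.0726 0.0714]
sky [0.0697 0.0639 0.068  0.0724 0.0701 0.068  0.0698 0.0725 0.0673]
pale [0.068  0.0717 0.0746 0.0672 0.0744 0.0685 0.0684 0.0717 0.0709]
white [0.071  0.0725 0.0717 0.0709 0.0733 0.0689 0.0715 0.0702 0.0726]
the job is handed in; nothing more can be done
None
```

The job is handed in: the four blue tins stand in the rack, so the row runs white, pale, sky, mid, navy, black. I lowered each tin until the wrist force showed it resting on the bay floor, then opened the fingers. The clock was at about 23 s when I handed in.

- **Order and posture:** the last top and side pictures show the tins in that order, upright, one to a bay. The arm was well clear of them.
- **Lid heights:** the depth readings are all about 0.07 m. That matches the 0.072 m expected for a tin on its bay floor, within a few mm of noise.
- **Tin positions:** the networks put each blue tin within about 6 mm of its bay centre. The white and black tins are within about 5 mm of where they started.
- **Disagreements:** the networks also named the yellow look-alikes as navy and gave two weak false hits, one for sky and one for black. The pictures ruled all of these out.
- **Other things:** the filling knife and the yellow tins look unmoved. I did not re-measure the litre tin or the brush jar at the end, but nothing came near them.

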